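Charge the grinding jar from a drop cup

ROBOT

A 6-joint arm with a two-finger parallel gripper is mounted at the origin on the work surface. World frame = base frame: x ahead of the robot, y to its left, z up, the work surface at z = 0. Lengths are in mm, angles in rad, forces in N, time in s.
With the tool pointing down it reaches from about 375 to 900 mm from the base axis. Payload 3.1 kg.
Tool frame: the origin (TCP) lies midway between the tips of the shut fingers; the grasp point (between the pads) lies 19 mm behind it; z points along the fingers, y is the line along which they close (so a half turn about z gives the same grasp; the last joint's range is limited). The gripper opens to 87 mm and grips with 3 to 60 N. Pads are 19 mm wide; open, the fingers measure 117 mm over their backs; the gripper's body (75 mm by 190 mm) begins 51 mm behind the grasp point.
Start: joints at [1.125, 0.527, 1.433, -0, 1.181, -0.178], TCP at [164.738, 602.875, 222.548] pointing down, gripper open.
Joint ranges: [-3.08, 3.08], [-0.75, 2.2], [0.22, 2.44], [-1.43, 4.57], [0, 2.65], [-2.85, 2.85]. Speed limits (rad/s): [2.79, 2.79, 3.14, 3.14, 3.14, 3.14].

INTERFACE

Orientations are given as a unit quaternion [w, x, y, z].
In Python, from workcell import arm gives the robot as it stands. The module is installed in compiled form; this text tells all that it offers.
- The arm moves only by the tool carry_out, never from a script. Its argument "commands" is a list of rows, each a list of 4 numbers: the shift along the world's x, y, z in mm, then the turn about the world's z in degrees. In form: [[x, y, z, yaw], ...]. A call has 1 to 12 rows; each row is the pose to reach, as a shift and turn from the pose commanded when the call began; what a row does not reach only later rows make up. A row lasts 1/12 s, in which the tool goes at most 41.7 mm and 7.16 degrees, less where a joint would pass 70% of its speed; a pose out of reach is approached as far as the arm can. A call with a gripper value outside its range is refused whole. "jaw" is the opening, from 0 (shut) to 1 (fully open), set as the call begins (left out, the last holds). The fingers move at their own pace and stop on an object; the grip force is fixed at half the most. Time passes only in rows, so rows that repeat a pose let the fingers close. It gives the time, the measured TCP pose, the force, the opening and the grip force at its end, in the units of the state.
- arm.read_state(): the state, without advancing time (a new reading comes with each control period).
- arm.camera(name): name is "scene" or "side" or "wrist"; returns (picture, depth): 400x640x3 uint8, blue, green, red; 400x640 float32, mm along the optical axis (not along the pixel's ray), 0 where there is no reading.
- arm.camera_model(name): a dict with "K" (3x3 intrinsics, pixels), "k1" (the pictures are not rectified: a ray, as slopes to the right and down, at radius r is drawn at 1 + k1 r^2 times it, then the intrinsics apply), "extrinsics" (4x4, takes a point from world to camera coordinates). Camera axes: x right, y up, looking along -z (the intrinsics and any distortion apply to the point x, -y, -z); pixel columns grow to the right and rows downward; lengths in mm; the calibration is good to about 2 mm. A picture is of the moment at which its call begins: read the wrist's pose just before it. camera_model takes no time and is no camera call; for the wrist camera it gives the pose at the moment of the call.
- arm.finish_job(): hands the job in; it is judged then, once.
Trained networks look in the newest picture that a camera, given by its name, has taken for a name from the list of things; names that differ only in an ending like _2 or _b are one class to them, and where a whole thing is asked for, a point or a joint stands for the part that bears it (a point fixed in the world has none). Each returns a list of dicts, best first, with "conf" (0 to 1); they miss things now and then, are a little off and sometimes report something else, mostly with a low value. They report only what shows in the picture. A call takes as long as a camera call. They do not tell look-alikes from the thing itself.
- arm.masks_of(query, camera): "pixels" (400x640 bool, what is visible of it) and "centre" ([column, row] in pixels, amid what is visible of it).
The state is a dict: "clock": time; "joint_positions": joint angles; "qvel": joint speeds; "joint_torque": joint torques, N m; "ee_pos": TCP position; "ee_rot": TCP orientation; "force": force on the tool from outside, world axes, zero at the start; "wrist_torque": the same for the moment, N m; "width": finger opening in mm; "grasp_force": force on a finger pad.
Only numpy, scipy, OpenCV 4.12 (cv2) and the standard library are available. Lean on these libraries where they do the work, as an engineer would, in place of code of your own. Each camera call takes 0.05 s, during which the arm holds its last target. There are 200 camera calls.

TASK

Charge the open grinding jar that stands on the low bench scale: pick up the drop cup by its grip bar, hold it upright and centred just above the jar, and press its release tab down onto the scale's trip post so that the hinged bottom swings open and both ceramic balls fall into the jar. Then stand the empty cup upright back on its flat square mat and let go, leaving the jar standing on the pan and everything else on the bench where it is.

Things in the scene. Friction and masses are not known exactly. Their poses are not given: they have to be found in the camera images.
- drop_cup: Round aluminium cup, 72 mm outer diameter, 75 mm tall, open top, loose on the mat, two balls inside; about 0.25 kg. Origin: centre of its lower rim; z up its axis, x towards its release tab. A white grip bar bridges the mouth on two 14 mm straps at y = +-36 mm. The steel bottom is a flap hinged opposite the tab (x = -34 mm); fully open it hangs 55 mm below the lower rim.
- grip_bar (a point): Centre of the cup's grip bar, on its axis, 107 mm above its origin; axes as the cup's. The bar is 24 mm wide (x), 80 mm long (y), 22 mm high, with 21 mm of open air between the cup's rim and the bar. Pinch it from above, mid-length, across its width, firmly (about 35 N).
- tab_pad (a point): Underside of the cup's release tab where the trip post is to meet it: 76 mm from the cup's axis along its x, 34 mm above its origin. The tab is a level steel plate, 4 mm thick, 32 mm wide, reaching from 39 to 97 mm from the axis. Lowering the cup on the post pushes it up towards the cup's top.
- tab (a joint): Upward travel of the release tab in the cup: 0 released, 0.014 m fully pressed. Sprung: 2 to 3 N to start, 4 to 5 N fully pressed; springs back.
- flap (a joint): Angle of the hinged bottom: 0 shut, 1.0 rad fully open (hanging down). Geared to the tab, about 0.071 rad per mm of tab travel: pressing the tab opens it, releasing the tab shuts it. Balls start rolling out at about 0.45 rad.
- ball_a_center (a point): Centre of the first white ceramic ball, 25 mm diameter, 31 g; at the start in the cup.
- ball_b_center (a point): Centre of the second ball, alike.
- jar: Open steel grinding jar, 112 mm outer and 104 mm inner diameter, 85 mm tall, 0.7 kg, loose on the scale's pan. Origin: centre of its underside; inner floor 6 mm above it. The only open steel jar; the similar closed one has a lid.
- jar_rim (a point): Centre of the jar's mouth, 85 mm above its origin.
- scale: Low ivory bench scale, 200 x 190 x 30 mm, fixed to the bench, with a round steel pan (120 mm diameter, top 40 mm above the bench) at its middle. Origin: centre of its underside; its x points from the pan's centre to the trip post.
- post_top (a point): Domed tip of the trip post, a fixed upright steel rod 14 mm thick, 76 mm from the pan's centre along the scale's x, 177 mm above the bench (54 above the jar's rim). Tab pointing along the scale's x, pad just on the tip: the cup is centred over the jar (within 5 mm), rims 20 mm apart; 14 mm lower the bottom is fully open and the rims still 6 mm apart.
- mat: Flat grey plastic mat, 160 x 160 x 4 mm, fixed to the bench; the cup starts on it. Origin: centre of its underside. The cup may stand anywhere wholly on it.
- closed_jar: Bystander: steel jar with a dark lid, 116 mm diameter, 99 mm tall, loose. Origin: centre of its underside.
- amber_bottle: Bystander: amber bottle, 72 mm diameter, 130 mm tall, loose. Origin: centre of its underside.
- beaker: Bystander: glass beaker, 80 mm rim diameter, 90 mm tall, loose. Origin: centre of its underside.
- soap_pump: Bystander: round blue pump dispenser, 116 mm diameter, 167 mm tall, loose. Origin: centre of its underside.
- spatula: Bystander: spatula 180 mm long, lying on the bench between the scale and the mat, its handle towards the robot. Origin: on its underside, near the middle.
Not all that is in view belongs to the job. Leave any pink or purple look-alike of the drop_cup alone. Several things look just like the mat: the one meant starts farthest to the robot's right.

How it is judged:
By the outcome, as a careful person would: the job done as asked, in the order asked, and still so for the second after the job is handed in, with the robot touching nothing.
It also fails if it takes over 51 s, if anything falls off the work surface, if the arm or the gripper's body presses on something with over 40 N, if the wrist force passes 120 N, or if a joint passes its speed limit or range.

## Working session

There is one attempt and no reset: what is moved stays moved. The work goes in short steps, Python scripts to look and compute and a tool call to move; the robot and the scene stay as the last step left them, time stands still between calls to the robot, and variables do not carry over. Pictures are saved under pics/ and viewed, at most 10 in all, crops included, and the job is handed in when it is done.

Besides the shell and the picture viewer there is one more tool, called after "Emit:" as name(argument=value, ...), one argument or row to a line, values as JSON. carry_out: Moves the arm, as the interface text tells. Its arguments: {"type":"object","properties":{"commands":{"type":"array"},"jaw":{"type":"number"}},"required":["commands"]}

```bash
mkdir -p pics
cat > h.py <<'E'
import numpy as np, cv2
from workcell import arm
def world(cam,depth,M,uv):
    K=np.array(M["K"]);k1=M["k1"];uv=np.atleast_2d(uv).astype(float)
    d=depth[uv[:,1].astype(int),uv[:,0].astype(int)]
    xd=(uv[:,0]-K[0,2])/K[0,0];yd=(uv[:,1]-K[1,2])/K[1,1]
    x,y=xd.copy(),yd.copy()
    for _ in range(10):
        f=1+k1*(x*x+y*y);x=xd/f;y=yd/f
    P=np.stack([x*d,-y*d,-d,np.ones_like(d)],1)
    W=(np.linalg.inv(np.array(M["extrinsics"]))@P.T).T[:,:3]
    W[d<=0]=np.nan
    return W
def maskpts(cam,depth,M,m):
    v,u=np.nonzero(m); W=world(cam,depth,M,np.stack([u,v],1)); return W[~np.isnan(W[:,0])]
E
python3 - <<'E'
from h import *
S=arm.read_state();print(S["clock"],S["ee_pos"],S["ee_rot"],S["width"])
for c in ["scene","side"]:
    p,d=arm.camera(c);M=arm.camera_model(c);cv2.imwrite(f"pics/{c}0.png",p)
    np.savez(f"{c}0.npz",p=p,d=d)
    print(c,"campos",np.linalg.inv(np.array(M["extrinsics"]))[:3,3].round())
    for q in ["drop_cup","grip_bar","tab_pad","jar","scale","mat","spatula"]:
        for r in arm.masks_of(q,c):
            if r["conf"]<.3: continue
            W=maskpts(c,d,M,r["pixels"])
            if len(W): print(q,round(r["conf"],2),np.round(r["centre"]),"med",np.median(W,0).round(),"lo",np.percentile(W,3,0).round(),"hi",np.percentile(W,97,0).round(),len(W))
print(arm.read_state()["clock"])
E
```

```text
0.0 [164.41351343 602.23024029 221.56090992] [-3.43505907e-04  1.33009786e-01  9.91114127e-01 -1.03275040e-03] 87.22638770078113
scene campos [1707.  256. 1099.]
drop_cup 0.81 [418. 188.] med [279. 368.  57.] lo [225. 334.   7.] hi [342. 406. 119.] 801
drop_cup 0.74 [364. 223.] med [498. 206.  59.] lo [441. 171.  12.] hi [552. 243. 125.] 892
drop_cup 0.59 [380. 286.] med [739. 256.  48.] lo [694. 218.   7.] hi [764. 336. 121.] 1184
grip_bar 0.93 [373. 287.] med [741. 256.  48.] lo [694. 218.   7.] hi [764. 334. 121.] 1141
grip_bar 0.64 [416. 185.] med [278. 366.  59.] lo [223. 335.  16.] hi [337. 403. 119.] 724
grip_bar 0.57 [362. 225.] med [497. 205.  59.] lo [441. 170.  10.] hi [552. 244. 125.] 942
tab_pad 0.63 [411. 196.] med [315. 349.  41.] lo [282. 329.   4.] hi [354. 369.  57.] 156
tab_pad 0.58 [398. 288.] med [716. 317.  39.] lo [696. 292.   2.] hi [733. 345.  53.] 206
tab_pad 0.54 [355. 238.] med [531. 182.  44.] lo [507. 161.  39.] hi [559. 199.  59.] 156
jar 0.65 [247. 210.] med [ 495. -167.   93.] lo [ 424. -223.   44.] hi [ 536. -116.  127.] 1199
scale 0.98 [249. 231.] m
[... 576 characters left out ...]
] med [721. 238.  53.] lo [686. 210.   1.] hi [761. 371. 120.] 763
grip_bar 0.58 [303. 188.] med [481. 182.  48.] lo [439. 164.   2.] hi [553. 306. 124.] 911
jar 0.74 [322. 269.] med [ 480. -158.   83.] lo [ 428. -231.   44.] hi [ 530. -122.  126.] 1826
scale 0.82 [320. 292.] med [ 462. -222.   30.] lo [ 381. -271.    8.] hi [574. -97. 121.] 2736
mat 0.79 [256. 140.] med [330. 586.   5.] lo [264. 498.   1.] hi [398. 661.  10.] 705
mat 0.78 [317. 205.] med [517. 175.   5.] lo [413. 122.   0.] hi [585. 271.   8.] 759
mat 0.43 [305. 192.] med [479. 180.  55.] lo [441. 165.   8.] hi [548. 239. 124.] 768
spatula 0.75 [303. 240.] med [440.  -4.   5.] lo [349. -24.  -0.] hi [513.  24.  21.] 475
0.8
```

View pics/scene0.png

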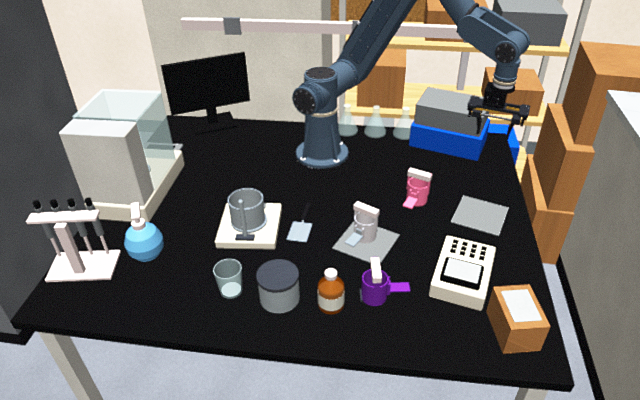

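View pics/side0.png

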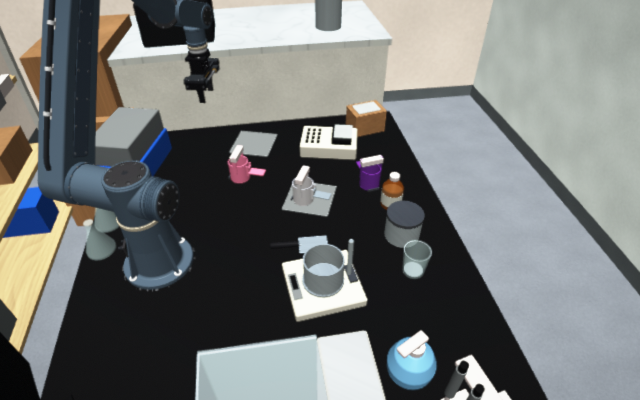

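Scene view: the candidates for the cup are silver at (364,223), pink at (418,188) and purple at (376,287). I choose the silver one, which stands on the right-hand mat (the other mat is at (480,215)). The jar is at (247,210), with the post in front of it at about (241,215).

```bash
cat > m.py <<'E'
from h import *
ims=[]
for c in ["scene","side"]:
    z=np.load(f"{c}0.npz");d=z["d"];M=arm.camera_model(c)
    v,u=np.mgrid[0:400,0:640];W=world(c,d,M,np.stack([u.ravel(),v.ravel()],1))
    def sel(x0,x1,y0,y1,z0,z1): 
        return W[(W[:,0]>x0)&(W[:,0]<x1)&(W[:,1]>y0)&(W[:,1]<y1)&(W[:,2]>z0)&(W[:,2]<z1)]
    def rep(n,P):
        if len(P)<4: print(c,n,len(P));return
        (cx,cy),(w,h),a=cv2.minAreaRect(P[:,:2].astype(np.float32))
        C=np.cov(P[:,:2].T);e,V=np.linalg.eigh(C);print(c,n,len(P),"mean",P.mean(0).round(1),"rect",round(cx,1),round(cy,1),round(w),round(h),round(a),"axis",np.degrees(np.arctan2(V[1,1],V[0,1])).round(1),"lo",P.min(0).round(),"hi",P.max(0).round())
    rep("bartop",sel(420,580,130,280,113,135))
    rep("bar",sel(420,580,130,280,98,135))
    rep("tab",sel(505,600,120,260,30,48))
    rep("mat",sel(380,620,80,300,2,7))
    rep("post",sel(400,650,-270,-60,138,190))
    P=sel(400,580,-270,-60,119,129);rep("rim",P)
    A=np.c_[2*P[:,:2],np.ones(len(P))];s=np.linalg.lstsq(A,(P[:,:2]**2).sum(1),rcond=None)[0];print("circle",s[:2].round(1),np.sqrt(s[2]+s[:2]@s[:2]).round(1))
    rep("scaletop",sel(350,640,-290,-30,26,34))
    x0,y0=(210,160) if c=="scene" else (250,150)
    ims.append(cv2.resize(z["p"][y0:y0+170,x0:x0+210],None,fx=3.6,fy=3.4,interpolation=2)[:290*2])
    cv2.imwrite(f"pics/{c}_crop.png",ims[-1])
E
python3 m.py
```

```text
scene bartop 189 mean [479.7 209.3 121.8] rect 476.9 208.7 79 30 63 axis 65.6 lo [448. 170. 113.] hi [504. 249. 132.]
scene bar 250 mean [481.5 210.1 118.4] rect 477.2 209.3 81 30 63 axis 65.6 lo [448. 170.  99.] hi [504. 249. 132.]
scene tab 178 mean [531.1 186.3  42.2] rect 525.8 187.9 45 87 51 axis 133.9 lo [505. 152.  30.] hi [573. 232.  48.]
scene mat 1450 mean [515.3 189.9   4.3] rect 500.0 190.0 220 240 90 axis 87.0 lo [380.  80.   2.] hi [620. 300.   7.]
scene post 57 mean [ 558.8 -160.2  159.6] rect 558.9 -158.2 14 14 34 axis 133.6 lo [ 549. -168.  139.] hi [ 568. -154.  181.]
scene rim 194 mean [ 485.3 -169.2  124. ] rect 483.7 -168.3 121 113 49 axis -158.8 lo [ 425. -227.  119.] hi [ 564. -115.  129.]
circle [ 485.5 -170.8] 55.6
scene scaletop 998 mean [ 507.4 -156.    30.6] rect 480.5 -168.2 208 191 6 axis 119.1 lo [ 370. -271.   26.] hi [590. -65.  34.]
side bartop 130 mean [473.3 199.6 121.7] rect 473.6 203.4 82 25 64 axis 62.8 lo [448. 166. 113.] hi [499. 241. 127.]
side bar 166 mean [472.3 196.1 118.7] rect 473.6 203.4 82 25 64 axis 61.5 lo [447. 165. 100.] hi [499. 241. 127.]
side tab 118 mean [535.5 173.5  42.4] rect 536.1 174.9 39 55 63 axis 153.6 lo [507. 148.  37.] hi [566. 200.  47.]
side mat 982 mean [503.7 177.3   4.1] rect 499.9 189.8 239 220 0 axis -173.5 lo [380.  80.   2.] hi [620. 300.   7.]
side post 61 mean [ 552.9 -169.6  161.2] rect 553.2 -168.4 12 13 46 axis 175.5 lo [ 547. -175.  138.] hi [ 561. -161.  177.]
side rim 258 mean [ 483.1 -176.1  123.5] rect 479.9 -175.9 113 114 50 axis 70.6 lo [ 424. -233.  119.] hi [ 560. -119.  129.]
circle [ 482.6 -176.1] 54.8
side scaletop 1844 mean [ 466.  -206.    29.8] rect 478.4 -173.3 200 192 5 axis 152.8 lo [ 371. -275.   26.] hi [585. -71.  34.]
```

View pics/scene_crop.png

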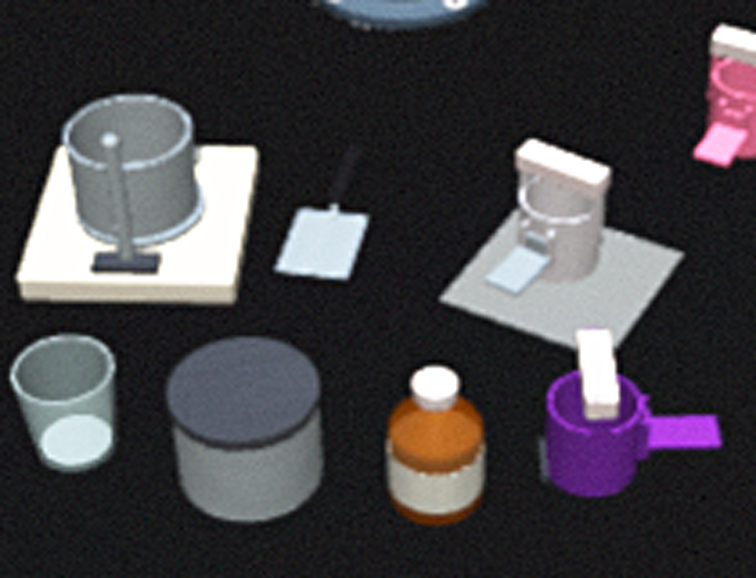

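Emit:
carry_out(
  commands=[
    [311,-396,10,-101],
    [311,-396,10,-101],
    [311,-396,10,-101],
    [311,-396,10,-101],
    [311,-396,10,-101],
    [311,-396,10,-101],
    [311,-396,10,-101],
    [311,-396,10,-101],
    [311,-396,10,-101],
    [311,-396,10,-101],
    [311,-396,10,-101],
    [311,-396,10,-101],
  ],
  jaw=1,
)

```text
clock: 1.8
ee_pos: [474.5, 207.9, 232.8]
ee_rot: [0.0, 0.775, 0.632, 0.0]
force: [0.4, 0.9, 0.4]
width: 87.3
grasp_force: 0.0
```

Emit:
carry_out(
  commands=[
    [0,0,0,-7.5],
    [0,0,0,-15],
    [0,0,0,-15],
    [0,0,0,-15],
  ],
)

```text
clock: 2.13
ee_pos: [473.5, 209.5, 232.5]
ee_rot: [-0.0, 0.849, 0.529, -0.0]
force: [-1.2, -1.0, -0.8]
width: 86.9
grasp_force: 0.0
```

Run:
```python
from h import *
S=arm.read_state();print(S["clock"],S["ee_pos"],S["ee_rot"],S["joint_positions"])
M=arm.camera_model("wrist");p,d=arm.camera("wrist");cv2.imwrite("pics/w1.png",p)
v,u=np.mgrid[0:400,0:640];W=world("w",d,M,np.stack([u.ravel(),v.ravel()],1))
ok=(abs(W[:,0]-475)<90)&(abs(W[:,1]-206)<90)
for n,a,b in [("bar",112,130),("tab",30,50),("rim",72,88)]:
    P=W[ok&(W[:,2]>a)&(W[:,2]<b)]
    if len(P)<5: print(n,len(P));continue
    print(n,len(P),cv2.minAreaRect(P[:,:2].astype(np.float32)),np.median(P,0).round(1))
for q in ["grip_bar","tab_pad","drop_cup"]:
    for r in arm.masks_of(q,"wrist"):
        Q=maskpts("w",d,M,r["pixels"]);
        if len(Q):print(q,r["conf"],r["centre"],np.median(Q,0).round(1))
```

```text
2.1333 [473.48608844 209.52662216 232.49580293] [-2.92318087e-05  8.48555358e-01  5.29106608e-01 -2.40576338e-05] [2.00536439e-01 3.70873641e-01 1.68734421e+00 4.29642924e-05
 1.08344032e+00 6.56217882e-01]
bar 2624 ((474.1021728515625, 205.58660888671875), (79.23333740234375, 23.320417404174805), 63.45052719116211) [475.1 208.3 122.2]
tab 2204 ((504.9088439941406, 196.03646850585938), (67.50870513916016, 130.9344482421875), 65.91899871826172) [526.6 179.3  42.1]
rim 711 ((475.0547180175781, 207.80641174316406), (70.39537811279297, 71.1758804321289), 64.62445068359375) [477.2 205.8  79. ]
grip_bar 0.86 [331.2, 176.7] [484.4 195.4  68.6]
grip_bar 0.79 [63.4, 127.4] [271.7 361.8  54.7]
grip_bar 0.57 [538.5, 26.2] [698.  247.5  70. ]
tab_pad 0.91 [388.5, 174.7] [535.8 174.8  42.3]
tab_pad 0.63 [128.6, 115.6] [320.4 347.1  38.3]
tab_pad 0.54 [363.6, 323.4] [432.9  -6.3   4.6]
drop_cup 0.77 [334.0, 178.0] [484.3 195.7  68. ]
drop_cup 0.58 [439.0, 339.8] [510.6 -74.   10.1]
drop_cup 0.56 [57.5, 125.9] [271.5 361.7  55.4]
drop_cup 0.55 [538.5, 27.9] [698.1 247.5  69.3]
```

View pics/w1.png

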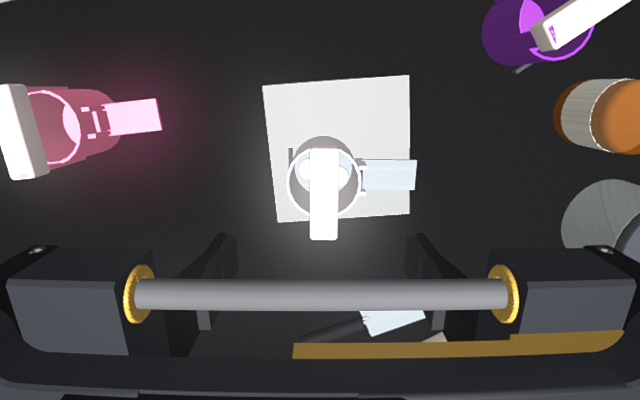

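Emit:
carry_out(
  commands=[
    [-1,-1,-35,0],
    [-1,-1,-70,0],
    [-1,-1,-100,0],
    [-1,-1,-120,0],
    [-1,-1,-132,0],
    [-1,-1,-139,0],
    [-1,-1,-139,0],
    [-1,-1,-139,0],
  ],
)

```text
clock: 3.0
ee_pos: [472.7, 209.1, 93.7]
ee_rot: [0.0, 0.849, 0.529, 0.0]
force: [-0.2, 0.5, 0.2]
width: 86.8
grasp_force: 0.0
```

Emit:
carry_out(
  commands=[
    [0,0,0,0],
    [0,0,0,0],
    [0,0,0,0],
    [0,0,0,0],
    [0,0,0,0],
    [0,0,0,0],
    [0,0,0,0],
    [0,0,0,0],
    [0,0,0,0],
    [0,0,0,0],
  ],
  jaw=0,
)

```text
clock: 3.83
ee_pos: [472.7, 208.7, 93.5]
ee_rot: [0.0, 0.849, 0.528, 0.0]
force: [2.4, -0.9, 1.5]
width: 28.3
grasp_force: 1.1
```

Emit:
carry_out(
  commands=[
    [0,0,0,0],
    [0,0,0,0],
    [0,0,0,0],
    [0,0,0,0],
    [0,0,0,0],
    [0,0,0,0],
  ],
)

```text
clock: 4.33
ee_pos: [472.9, 208.7, 93.6]
ee_rot: [0.0, 0.849, 0.528, 0.0]
force: [1.8, -0.1, 0.5]
width: 23.7
grasp_force: 29.9
```

Run:
```python
from h import *
S=arm.read_state();print(S["clock"],S["ee_pos"],S["ee_rot"],S["force"],S["width"],S["grasp_force"])
```

```text
4.3333 [472.91789096 208.74583685  93.56614557] [1.61473199e-04 8.49119849e-01 5.28200076e-01 3.68759129e-04] [ 1.75197114 -0.13546221  0.46797417] 23.715585241619788 29.917642710643122
```

Emit:
carry_out(
  commands=[
    [0,0,3,0],
    [0,0,10,0],
    [0,0,25,0],
    [0,0,45,0],
    [0,0,65,0],
    [0,0,90,0],
    [0,0,115,0],
    [0,0,140,0],
    [0,0,160,0],
    [0,0,175,0],
    [0,0,182,0],
    [0,0,185,0],
  ],
)

```text
clock: 5.33
ee_pos: [471.9, 208.8, 279.4]
ee_rot: [-0.0, 0.849, 0.528, 0.0]
force: [-0.4, -1.0, -4.0]
width: 23.7
grasp_force: 29.9
```

Emit:
carry_out(
  commands=[
    [0,-8,0,1],
    [0,-25,0,3],
    [1,-50,0,6],
    [1,-80,0,9],
    [2,-115,0,12],
    [2,-150,0,15],
    [3,-185,0,18],
    [3,-220,0,21],
    [4,-255,0,24],
    [5,-285,0,27],
    [5,-310,0,29],
    [6,-330,0,31],
  ],
)

```text
clock: 6.33
ee_pos: [477.0, -122.9, 276.9]
ee_rot: [-0.002, 0.677, 0.736, -0.001]
force: [-0.3, 0.4, -3.5]
width: 23.7
grasp_force: 29.9
```

Emit:
carry_out(
  commands=[
    [0,-16,0,1],
    [0,-30,0,1],
    [0,-40,0,1],
    [0,-46,0,1],
    [0,-48,0,1],
    [0,-48,0,1],
    [0,-48,0,1],
    [0,-48,0,1],
  ],
)

```text
clock: 7.0
ee_pos: [478.4, -168.3, 278.4]
ee_rot: [-0.0, 0.67, 0.742, 0.0]
force: [-0.1, 0.1, -3.8]
width: 23.8
grasp_force: 29.9
```

```bash
cat > m2.py <<'E'
from h import *
import sys
tag=sys.argv[1]; zo=float(sys.argv[2]) # cup origin height estimate
S=arm.read_state();print(S["clock"],S["ee_pos"].round(1) if hasattr(S["ee_pos"],"round") else S["ee_pos"],S["ee_rot"],S["width"],S["grasp_force"])
for c in ["scene","side","wrist"]:
    M=arm.camera_model(c);p,d=arm.camera(c);cv2.imwrite(f"pics/{c}_{tag}.png",p)
    v,u=np.mgrid[0:400,0:640];W=world(c,d,M,np.stack([u.ravel(),v.ravel()],1))
    near=(abs(W[:,0]-495)<110)&(abs(W[:,1]+170)<110)
    def rep(n,P):
        if len(P)<5: print(c,n,len(P));return
        print(c,n,len(P),np.round(cv2.minAreaRect(P[:,:2].astype(np.float32))[0],1),cv2.minAreaRect(P[:,:2].astype(np.float32))[1:],"med",np.median(P,0).round(1),"zlo/hi",np.percentile(P[:,2],[3,97]).round(1))
    rep("cuprim",W[near&(abs(W[:,2]-zo-75)<5)&(np.hypot(W[:,0]-481,W[:,1]+172)<55)])
    rep("post",W[near&(W[:,2]>140)&(W[:,2]<183)&(W[:,0]>540)&(W[:,0]<575)])
    for q in ["tab_pad"]:
        for r in arm.masks_of(q,c):
            Q=maskpts(c,d,M,r["pixels"])
            Q=Q[(abs(Q[:,2]-zo-38)<10)&(abs(Q[:,1]+165)<50)] if len(Q) else Q
            if len(Q)>5: rep("tab%.2f"%r["conf"],Q)
E
python3 m2.py a 189
```

```text
7.0 [ 478.4 -168.3  278.4] [-3.56650619e-04  6.70265930e-01  7.42120905e-01  1.30973834e-04] 23.82426169325278 29.874163612694247
scene cuprim 85 [ 484.1 -166.7] ((69.50939178466797, 69.50743865966797), 33.3720703125) med [ 502.3 -159.5  262.8] zlo/hi [259.2 267.9]
scene post 52 [ 555.5 -160.6] ((12.816869735717773, 14.961397171020508), 56.81187057495117) med [ 558.7 -160.1  161.9] zlo/hi [143.4 177.5]
scene tab0.60 142 [ 548.  -160.2] ((62.76551818847656, 31.214927673339844), 6.315489292144775) med [ 546.8 -159.3  230.1] zlo/hi [227.  234.5]
side cuprim 111 [ 478.5 -178.6] ((63.76357650756836, 69.2384262084961), 84.40179443359375) med [ 479.9 -194.   263.7] zlo/hi [259.3 267. ]
side post 58 [ 553.2 -167.5] ((10.526399612426758, 12.616287231445312), 57.197593688964844) med [ 552.3 -170.2  163.4] zlo/hi [143.2 177.1]
side tab0.64 200 [ 549.2 -164.4] ((53.5059814453125, 35.896663665771484), 4.510474681854248) med [ 550.  -165.9  228.6] zlo/hi [225.3 231.1]
wrist cuprim 1317 [ 477.4 -158.4] ((71.669677734375, 51.028663635253906), 5.374783515930176) med [ 475.6 -150.   264.3] zlo/hi [259.8 266.8]
wrist post 297 [ 552.  -162.5] ((13.977754592895508, 8.0134859085083), 34.01481246948242) med [ 550.3 -160.8  163.3] zlo/hi [141.4 176.3]
wrist tab0.62 3441 [ 547.1 -164.2] ((57.0943717956543, 33.164405822753906), 6.489160537719727) med [ 549.5 -162.9  228.9] zlo/hi [227.5 230.1]
```

View pics/side_a.png

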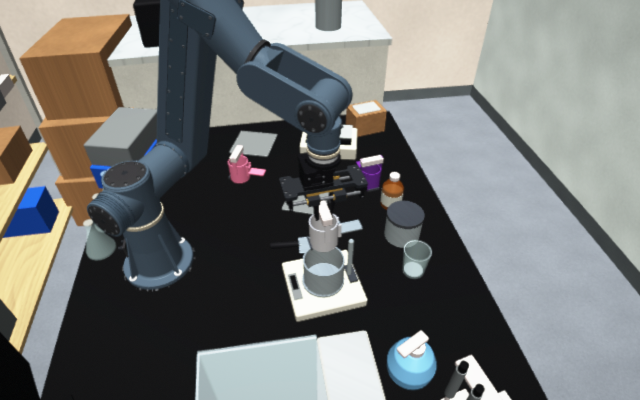

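View pics/wrist_a.png

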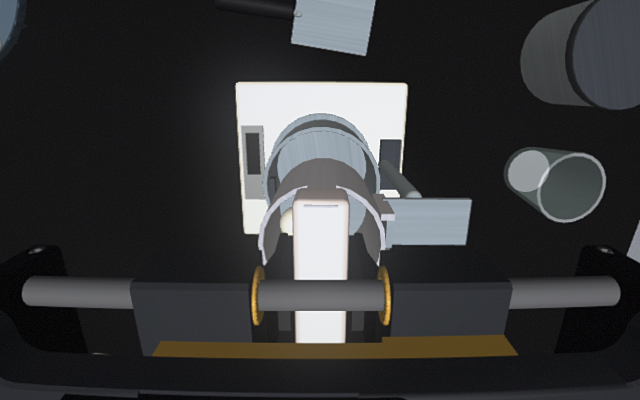

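Side view: the cup is at (323,230), upright above the jar (323,270), with the tab over the post (351,260). Wrist view: the tab is at (428,221) and the post tip at about (413,195). The pad is about 3 mm too far out, so I'll correct that and descend.

Emit:
carry_out(
  commands=[
    [-1,-1,-4,0],
    [-2,-1,-12,0],
    [-3,-2,-22,0],
    [-3,-2,-32,0],
    [-3,-2,-38,0],
    [-3,-2,-40,0],
    [-3,-2,-40,0],
    [-3,-2,-40,0],
  ],
)

```text
clock: 7.97
ee_pos: [475.7, -171.4, 238.5]
ee_rot: [0.0, 0.671, 0.742, 0.0]
force: [0.5, -0.5, -4.5]
width: 23.5
grasp_force: 29.9
```

```bash
python3 m2.py b 149
```

```text
7.9667 [ 475.7 -171.4  238.5] [6.73810370e-05 6.70637615e-01 7.41785134e-01 6.25245290e-06] 23.548067692683567 29.87484411452897
scene cuprim 95 [ 479.5 -169.9] ((72.81371307373047, 73.73873138427734), 71.34181213378906) med [ 495.1 -167.8  222.7] zlo/hi [219.3 228.4]
scene post 43 [ 560.6 -159.2] ((19.474212646484375, 14.011533737182617), 22.45427131652832) med [ 560.5 -159.5  158.1] zlo/hi [142.6 173.4]
scene tab0.60 267 [ 508. -173.] ((72.7256851196289, 135.66690063476562), 81.64363098144531) med [ 520.3 -163.7  189.9] zlo/hi [179.1 196.4]
scene tab0.57 139 [ 546.  -163.7] ((62.74325180053711, 31.957258224487305), 7.113918781280518) med [ 545.7 -163.7  190.1] zlo/hi [185.9 195.5]
side cuprim 114 [ 475.7 -180.9] ((61.73826217651367, 70.54916381835938), 84.39273071289062) med [ 471.7 -196.3  224.2] zlo/hi [219.5 227.5]
side post 42 [ 552.7 -170.1] ((8.251386642456055, 13.02144718170166), 67.00850677490234) med [ 552.5 -171.1  155.2] zlo/hi [142.3 170.8]
side tab0.66 186 [ 547.1 -166.4] ((55.92613983154297, 34.54262924194336), 8.89561939239502) med [ 548.2 -168.6  189. ] zlo/hi [186.1 191.4]
wrist cuprim 1326 [ 474.6 -161. ] ((71.64324188232422, 50.643333435058594), 5.755751132965088) med [ 472.5 -152.9  224.7] zlo/hi [219.8 226.7]
wrist post 108 [ 552.  -160.2] ((11.83447265625, 3.8501431941986084), 24.438526153564453) med [ 551.1 -159.2  147.8] zlo/hi [140.4 158.3]
wrist tab0.80 3475 [ 544.1 -167.2] ((58.123626708984375, 32.663734436035156), 5.547064781188965) med [ 546.9 -165.5  189.3] zlo/hi [188.  190.6]
```

View pics/wrist_b.png

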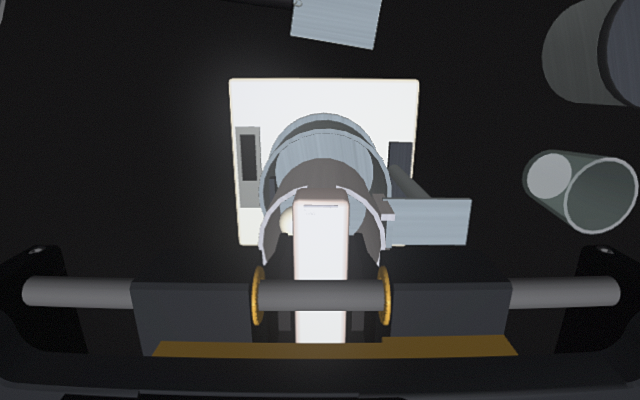

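The wrist view shows the post passing under the middle of the tab (430,220). The pad is within 2 mm of it.

Emit:
carry_out(
  commands=[
    [0,1,-2,0],
    [0,1,-5,0],
    [0,1,-8,0],
    [0,1,-10,0],
    [0,1,-10,0],
    [0,1,-10,0],
  ],
)

```text
clock: 8.77
ee_pos: [475.5, -170.3, 228.4]
ee_rot: [-0.0, 0.671, 0.742, 0.0]
force: [0.4, -0.4, -2.7]
width: 23.5
grasp_force: 29.9
```

Emit:
carry_out(
  commands=[
    [0,0,-2,0],
    [0,0,-4,0],
    [0,0,-6,0],
    [0,0,-8,0],
    [0,0,-8,0],
    [0,0,-8,0],
  ],
)

```text
clock: 9.27
ee_pos: [475.6, -170.4, 220.6]
ee_rot: [0.0, 0.671, 0.742, 0.0]
force: [-1.3, 0.7, 1.1]
width: 24.0
grasp_force: 30.0
```

Emit:
carry_out(
  commands=[
    [0,0,-1,0],
    [0,0,-2,0],
    [0,0,-3,0],
    [0,0,-3,0],
    [0,0,-3,0],
    [0,0,-3,0],
  ],
)

```text
clock: 9.77
ee_pos: [475.6, -170.3, 217.5]
ee_rot: [0.0, 0.671, 0.742, 0.0]
force: [-0.9, 0.2, 1.0]
width: 23.6
grasp_force: 30.0
```

```bash
python3 m2.py c 128
python3 - <<'E'
from h import *
for c in ["scene","side"]:
    p,d=arm.camera(c);M=arm.camera_model(c)
    for r in arm.masks_of("ball_a_center",c):
        W=maskpts(c,d,M,r["pixels"])
        if len(W):print(c,r["conf"],r["centre"],np.median(W,0).round())
a=cv2.imread("pics/scene_c.png")[170:260,200:310];b=cv2.imread("pics/side_c.png")[200:310,265:375];w=cv2.imread("pics/wrist_c.png")[80:280,220:500]
f=lambda i,s:cv2.resize(i,s,interpolation=2)
cv2.imwrite("pics/c_all.png",np.vstack([np.hstack([f(a,(400,320)),f(b,(400,320))]),f(w,(800,280))]))
E
```

```text
9.7667 [ 475.6 -170.3  217.5] [1.53070195e-04 6.70640288e-01 7.41782702e-01 5.48668285e-05] 23.62349922512451 30.024190172553062
scene cuprim 98 [ 485.7 -166.3] ((72.88785552978516, 76.30203247070312), 14.999162673950195) med [ 501.3 -162.9  202.4] zlo/hi [198.9 206.9]
scene post 92 [ 557.1 -160.9] ((34.11842346191406, 31.592741012573242), 2.109199047088623) med [ 559.2 -160.   179.2] zlo/hi [143.3 182.7]
side cuprim 107 [ 478.9 -180. ] ((64.45774841308594, 77.27859497070312), 82.91561889648438) med [ 473.3 -191.4  202.3] zlo/hi [198.4 206.7]
side post 153 [ 556.8 -163.8] ((34.67455291748047, 35.34141159057617), 5.944072723388672) med [ 555.2 -169.2  179.9] zlo/hi [145.2 182.4]
wrist cuprim 1423 [ 478.3 -159.4] ((78.96746826171875, 50.60955047607422), 5.242510795593262) med [ 478.7 -153.6  203.2] zlo/hi [198.2 205.5]
wrist post 2363 [ 556.  -163.6] ((34.612911224365234, 30.027847290039062), 5.717001914978027) med [ 555.9 -162.3  180.9] zlo/hi [178.4 182. ]
wrist tab0.73 8 [ 518.6 -159.8] ((18.970806121826172, 2.744281053543091), 61.754005432128906) med [ 515.3 -166.8  174.4] zlo/hi [172.4 175.9]
side 0.56 [346.9, 240.0] [ 546. -168.  180.]
```

View pics/c_all.png

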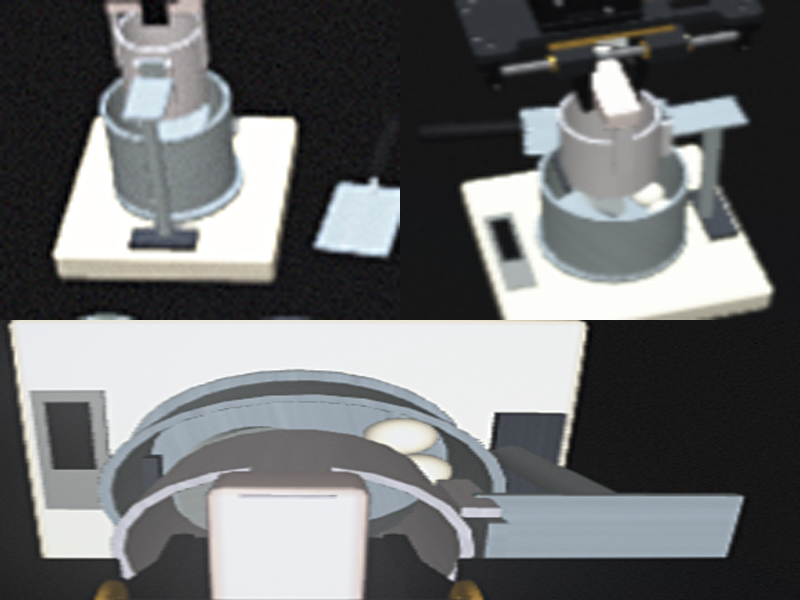

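The crops show both balls already in the jar (wrist crop at (400,435) and (425,468)), with the flap open. I'll raise the cup.

Emit:
carry_out(
  commands=[
    [0,0,0,0],
    [0,0,0,0],
    [0,0,3,0],
    [0,0,7,0],
    [0,0,12,0],
    [0,0,20,0],
    [0,0,30,0],
    [0,0,42,0],
    [0,0,54,0],
    [0,0,62,0],
    [0,0,62,0],
    [0,0,62,0],
  ],
)

```text
clock: 11.27
ee_pos: [475.3, -170.2, 279.7]
ee_rot: [0.0, 0.671, 0.742, -0.0]
force: [-0.9, 0.5, -3.6]
width: 23.8
grasp_force: 29.9
```

```bash
python3 m2.py d 190
python3 - <<'E'
from h import *
a=cv2.imread("pics/scene_d.png")[150:270,190:310];b=cv2.imread("pics/side_d.png")[200:310,265:375];w=cv2.imread("pics/wrist_d.png")[80:280,220:500]
f=lambda i,s:cv2.resize(i,s,interpolation=2)
cv2.imwrite("pics/d_all.png",np.vstack([np.hstack([f(a,(400,320)),f(b,(400,320))]),f(w,(800,280))]))
E
```

```text
11.2667 [ 475.3 -170.2  279.7] [ 1.39974542e-04  6.70599790e-01  7.41819313e-01 -9.41932717e-05] 23.759005100771514 29.871887156768935
scene cuprim 87 [ 483.8 -168.1] ((65.28011322021484, 76.99235534667969), 7.320774078369141) med [ 497.5 -159.4  263.7] zlo/hi [260.2 268.8]
scene post 52 [ 557.8 -160.8] ((21.47329330444336, 13.623178482055664), 17.15737533569336) med [ 558.7 -159.8  161.6] zlo/hi [141.8 177.5]
scene tab0.66 129 [ 546.4 -160.7] ((63.12260818481445, 30.387683868408203), 6.67560338973999) med [ 544.2 -161.5  231.4] zlo/hi [227.9 236.1]
side cuprim 113 [ 474.5 -179.7] ((63.945068359375, 70.96764373779297), 83.32133483886719) med [ 470.8 -194.8  263.8] zlo/hi [260.2 268.7]
side post 59 [ 553.3 -167.5] ((11.857848167419434, 12.435979843139648), 55.2281379699707) med [ 552.6 -169.3  162. ] zlo/hi [141.2 177.5]
side tab0.72 196 [ 545.9 -165.4] ((52.07004165649414, 34.236061096191406), 6.8765997886657715) med [ 547.7 -167.7  229. ] zlo/hi [225.8 231.7]
wrist cuprim 1267 [ 473.9 -159.4] ((71.36417388916016, 50.96159362792969), 5.085922718048096) med [ 471.  -151.4  264.5] zlo/hi [260.5 267.2]
wrist post 308 [ 552.3 -162.7] ((13.5751314163208, 8.474957466125488), 29.076000213623047) med [ 550.2 -161.2  164.7] zlo/hi [142.2 176.5]
wrist tab0.81 3529 [ 543.1 -165.7] ((58.464805603027344, 32.78376770019531), 5.901197910308838) med [ 545.9 -164.   228.8] zlo/hi [227.3 230. ]
```

View pics/d_all.png

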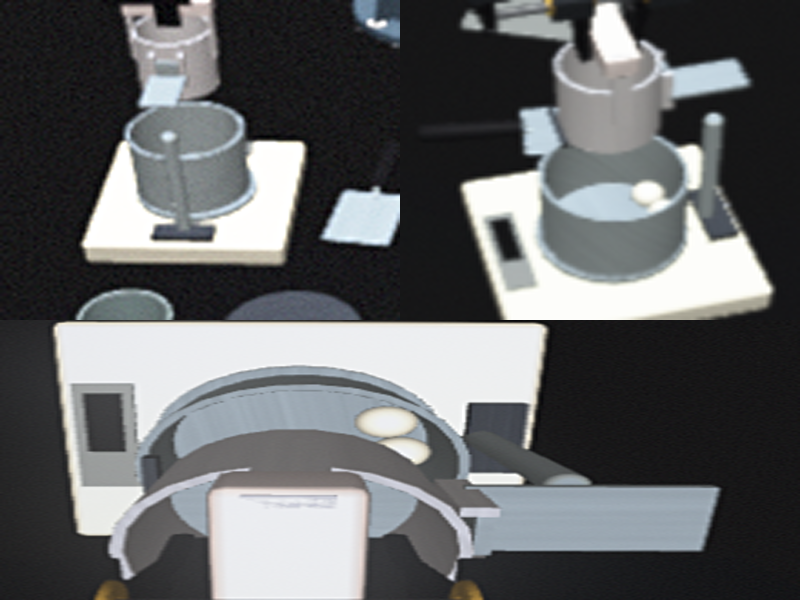

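Both balls are in the jar: side crop at (648,193), wrist crop at (385,420) and (400,450). The jar stands on the pan and the tab has sprung back. Next I locate the mat centre, using the frames I already have, for the return.

Run:
```python
from h import *
A=[]
for c in ["scene","side"]:
    z=np.load(f"{c}0.npz");M=arm.camera_model(c);v,u=np.mgrid[0:400,0:640]
    W=world(c,z["d"],M,np.stack([u.ravel(),v.ravel()],1));g=z["p"].max(2).ravel()
    P=W[(g>70)&(W[:,2]>-3)&(W[:,2]<11)&(abs(W[:,0]-505)<120)&(abs(W[:,1]-195)<120)]
    A.append(P);print(c,len(P),cv2.minAreaRect(P[:,:2].astype(np.float32)),np.median(P[:,2]))
```

```text
scene 1254 ((513.5133056640625, 217.34402465820312), (188.0821533203125, 192.8671875), 69.33090209960938) 5.179094570961865
side 852 ((502.14727783203125, 219.38552856445312), (183.92005920410156, 164.1028289794922), 67.80966186523438) 4.595950831748894
```

Emit:
carry_out(
  commands=[
    [0,8,0,-1],
    [0,25,0,-3],
    [1,50,0,-6],
    [3,80,0,-9],
    [5,115,0,-12],
    [7,150,0,-15],
    [9,185,0,-18],
    [11,220,0,-21],
    [13,255,0,-24],
    [15,290,0,-27],
    [16,315,0,-30],
    [17,335,0,-32],
  ],
)

```text
clock: 12.57
ee_pos: [492.0, 167.2, 279.1]
ee_rot: [-0.0, 0.849, 0.528, -0.0]
force: [0.7, 0.1, -3.6]
width: 23.7
grasp_force: 29.9
```

Run:
```python
from h import *
for c in ["scene","side","wrist"]:
    M=arm.camera_model(c);p,d=arm.camera(c);cv2.imwrite(f"pics/{c}_e.png",p);v,u=np.mgrid[0:400,0:640]
    W=world(c,d,M,np.stack([u.ravel(),v.ravel()],1));g=p.max(2).ravel()
    m=((g>60)&(W[:,2]>0)&(W[:,2]<9)&(abs(W[:,0]-505)<130)&(abs(W[:,1]-195)<130)).reshape(400,640).astype(np.uint8)
    m=cv2.morphologyEx(m,cv2.MORPH_OPEN,np.ones((3,3)))
    n,l,s,_=cv2.connectedComponentsWithStats(m);k=1+s[1:,4].argmax()
    P=W[(l==k).ravel()];r=cv2.minAreaRect(P[:,:2].astype(np.float32));print(c,len(P),r,cv2.boxPoints(r).round().tolist())
```

```text
scene 1279 ((498.12872314453125, 214.6522674560547), (164.4364776611328, 167.11415100097656), 66.85236358642578) [[389.0, 172.0], [543.0, 106.0], [607.0, 257.0], [454.0, 323.0]]
side 1267 ((499.88104248046875, 213.65634155273438), (171.22360229492188, 163.85867309570312), 67.97026062011719) [[392.0, 165.0], [544.0, 104.0], [608.0, 262.0], [456.0, 324.0]]
wrist 14852 ((496.3337707519531, 209.6448974609375), (165.45199584960938, 163.2428436279297), 68.04020690917969) [[390.0, 163.0], [541.0, 102.0], [603.0, 256.0], [452.0, 317.0]]
```

Emit:
carry_out(
  commands=[
    [1,15,0,0],
    [2,32,-5,0],
    [3,44,-20,0],
    [3,48,-45,0],
    [3,48,-75,0],
    [3,48,-105,0],
    [3,48,-130,0],
    [3,48,-150,0],
    [3,48,-165,0],
    [3,48,-175,0],
    [3,48,-180,0],
    [3,48,-180,0],
  ],
)

```text
clock: 13.72
ee_pos: [495.3, 211.9, 98.6]
ee_rot: [-0.0, 0.849, 0.528, -0.001]
force: [-0.7, 0.2, -3.6]
width: 23.5
grasp_force: 29.9
```

Emit:
carry_out(
  commands=[
    [0,0,-1,0],
    [0,0,-2,0],
    [0,0,-3,0],
    [0,0,-4,0],
    [0,0,-4,0],
    [0,0,-4,0],
  ],
)

```text
clock: 14.22
ee_pos: [495.6, 212.8, 95.8]
ee_rot: [0.0, 0.849, 0.528, 0.0]
force: [1.2, 0.5, -3.3]
width: 23.6
grasp_force: 29.9
```

Emit:
carry_out(
  commands=[
    [0,0,-0.5,0],
    [0,0,-1,0],
    [0,0,-1,0],
    [0,0,-1,0],
  ],
)

```text
clock: 14.55
ee_pos: [495.5, 212.7, 94.4]
ee_rot: [-0.0, 0.849, 0.528, -0.0]
force: [0.1, -0.4, -2.4]
width: 23.6
grasp_force: 29.9
```

Emit:
carry_out(
  commands=[
    [0,0,-0.5,0],
    [0,0,-1,0],
    [0,0,-1,0],
    [0,0,-1,0],
  ],
)

```text
clock: 14.88
ee_pos: [495.5, 212.7, 93.5]
ee_rot: [0.0, 0.849, 0.528, 0.0]
force: [0.1, -0.3, -1.9]
width: 23.7
grasp_force: 29.9
```

Emit:
carry_out(
  commands=[
    [0,0,-0.5,0],
    [0,0,-1,0],
    [0,0,-1,0],
    [0,0,-1,0],
  ],
)

```text
clock: 15.22
ee_pos: [495.9, 212.8, 93.3]
ee_rot: [0.0, 0.849, 0.528, 0.0]
force: [-0.8, 0.3, 5.4]
width: 23.8
grasp_force: 29.8
```

Seated. Release and retract.

Emit:
carry_out(
  commands=[
    [0,0,0,0],
    [0,0,0,0],
    [0,0,0,0],
    [0,0,0,0],
    [0,0,0,0],
    [0,0,0,0],
    [0,0,0,0],
    [0,0,0,0],
    [0,0,0,0],
    [0,0,0,0],
  ],
  jaw=1,
)

```text
clock: 16.05
ee_pos: [495.5, 212.7, 92.5]
ee_rot: [0.0, 0.849, 0.528, 0.0]
force: [1.0, -0.2, -0.5]
width: 81.3
grasp_force: 0.0
```

Emit:
carry_out(
  commands=[
    [0,0,5,0],
    [0,0,20,0],
    [0,0,45,0],
    [0,0,75,0],
    [0,0,105,0],
    [0,0,135,0],
    [0,0,160,0],
    [0,0,180,0],
    [0,0,180,0],
    [0,0,180,0],
  ],
)

```text
clock: 16.88
ee_pos: [495.9, 212.8, 273.7]
ee_rot: [0.001, 0.849, 0.528, 0.001]
force: [0.5, 0.6, -0.1]
width: 87.1
grasp_force: 0.0
```

Run:
```python
from h import *
S=arm.read_state();print(S["clock"],S["ee_pos"],S["force"],S["width"])
for c in ["scene","wrist"]:
    M=arm.camera_model(c);p,d=arm.camera(c);cv2.imwrite(f"pics/{c}_f.png",p);v,u=np.mgrid[0:400,0:640]
    W=world(c,d,M,np.stack([u.ravel(),v.ravel()],1));ok=(np.hypot(W[:,0]-497,W[:,1]-212)<60)
    for n,a,b in [("bar",112,130),("rim",74,86)]:
        P=W[ok&(W[:,2]>a)&(W[:,2]<b)]
        if len(P)>5:print(c,n,len(P),cv2.minAreaRect(P[:,:2].astype(np.float32)),np.median(P,0).round(1))
a=cv2.imread("pics/scene_f.png")[150:350,180:440];w=cv2.imread("pics/wrist_f.png")
cv2.imwrite("pics/f_all.png",np.hstack([cv2.resize(a,(400,308)),cv2.resize(w,(400,308))]))
```

```text
16.8833 [495.9123563  212.84651524 273.69539729] [ 0.49329119  0.59549956 -0.1498103 ] 87.06337443489382
scene bar 202 ((495.74066162109375, 213.5764923095703), (83.01912689208984, 34.20494079589844), 66.33024597167969) [502.2 213.1 122.1]
scene rim 77 ((508.70294189453125, 207.7540740966797), (76.26893615722656, 54.88010025024414), 57.691951751708984) [519.8 204.8  79.2]
wrist bar 2117 ((495.23785400390625, 210.24684143066406), (79.5553970336914, 23.772478103637695), 63.34529113769531) [496.  212.5 122.2]
wrist rim 509 ((496.420654296875, 212.58111572265625), (70.37120056152344, 71.00062561035156), 64.26741790771484) [496.8 209.4  79.1]
```

View pics/f_all.png

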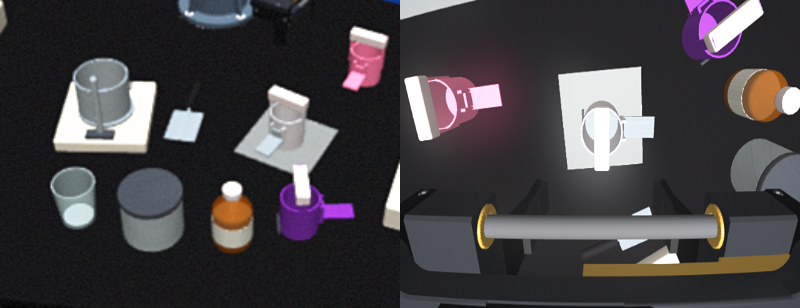

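The cup stands upright, empty, at the middle of its mat (288,120). The jar is on the pan (105,90) and the bystanders are where they were.

```bash
python3 -c "
from workcell import arm
print(arm.finish_job())"
```

```text
the job is handed in; nothing more can be done
None
```

Job handed in at about 17 s of the 51 s allowed: both balls are in the jar on the pan, and the empty cup stands upright on its mat with the gripper clear of it.

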